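# Shut the drinks crock's tap so it holds, and cover the crock

## Robot

A 6-joint arm with a two-finger parallel gripper is mounted at the origin on the work surface. World frame = base frame: x ahead of the robot, y to its left, z up, the work surface at z = 0. Lengths are in mm, angles in rad, forces in N, time in s.
With the tool pointing down it reaches from about 350 to 975 mm from the base axis. Payload 7.1 kg.
Tool frame: the origin (TCP) lies at the very end of the fingers, on their centre line; the grasp point (between the pads) lies 19 mm behind it; z points along the fingers, y is the direction in which the jaws open and shut (so a half turn about z gives the same grasp; the last joint's range is limited). The gripper opens to 88 mm and grips with 3 to 60 N. Pads are 20 mm wide; open, the fingers measure 115 mm over their backs; the gripper's body (75 mm by 178 mm) begins 61 mm behind the grasp point.
Start: joints at [-1.17, 0.423, 1.63, -0, 1.089, -0.019], TCP at [254.751, -570.707, 222.675] pointing down, gripper open.
Joint ranges: [-3, 3], [-0.9, 2.11], [0.09, 2.58], [-1.31, 4.45], [0.11, 2.69], [-2.54, 2.54]. Speed limits (rad/s): [2.39, 2.39, 3.01, 3.14, 3.14, 3.14].

## Interface

Orientations are given as a rotation vector (axis times angle).
In Python, from workcell import * gives the robot as it stands.
- The arm moves only by the tool play_rows, never from a script. Its argument "plan" is text: rows parted by semicolons, each of 7 numbers parted by spaces: the finger opening in cm, from 0 to 8.78, then the shift along the tool's x, y, z in cm, then the turn, a rotation vector about the tool's x, y, z in degrees. A call has 1 to 20 rows; each row shifts and turns the commanded pose from where the row before left it, along the tool's axes as they then stand; what a row does not reach is not made up. A row lasts 1/8 s, in which the tool goes at most 62.5 mm and 10.7 degrees, less where a joint would pass 70% of its speed; a pose out of reach is approached as far as the arm can. A call is refused whole if a number of a shift passes 6.25 or a number of a turn 10.7, either way. A call with a gripper value outside its range is refused whole. The fingers move at their own pace and stop on an object; the grip force is fixed at half the most. Time passes only in rows, so rows that do not move let the fingers close. It gives the time, the measured TCP pose, the force and the opening at its end, in the units of the state.
- get_obs(): the state, without advancing time (a new reading comes with each control period).
- get_image(name): name is "scene" or "top" or "wrist"; returns a dict with "pixels" (400x640x3 uint8, red, green, blue), "range_z" (400x640 float32, mm along the optical axis (not along the pixel's ray), 0 where there is no reading), "fx", "fy", "cx", "cy" (pixels), "eye" and "attitude" of the camera in the world. Camera axes: x right, y down, z forward; pixel columns grow to the right and rows downward; lengths in mm; the calibration is good to about 2 mm. A picture is of the moment at which its call begins.
- close_job(): hands the job in, once; it reports no verdict.
The state is a dict: "t": time; "qpos": joint angles; "qvel": joint speeds; "joint_torque": joint torques, N m; "ee_pos": TCP position; "orientation": TCP orientation; "ft_force": force on the tool from outside, world axes, zero at the start; "moment": the same for the moment, N m; "width": finger opening in mm.
Only numpy, scipy, OpenCV 4.12 (cv2) and the standard library are available. Lean on these libraries where they do the work, as an engineer would, in place of code of your own. Each camera call takes 0.05 s, during which the arm holds its last target. There are 200 camera calls.

## Task

The drinks crock has been rinsed: its brass tap still stands open with the key loose and riding high in its tapered hole, and the lid is off. Shut the tap by turning the key crosswise to the barrel while pressing it down, so that it ends up firmly home and holds there, and put the lid on the crock, set down gently and seated flat in the mouth. Leave the jar under the spout and the other things on the bench as they are.

Things in the scene. Friction and masses are not known exactly. Their poses are not given: they have to be found in the camera images.
- crock: White stoneware drinks crock, 180 mm across, 130 mm high, walls 10 mm, on a round wooden stand, fixed; rim 215 mm above the bench. Origin on the bench under its centre, z up. Its -x axis runs along the brass tap's level barrel (28 to 44 mm thick, axis 115 mm above the bench, end 228 mm from the origin; spout pointing down at 216 mm; upright key at 180 mm).
- crock_mouth (a point): Centre of the crock's mouth, at the height of the rim's top (215 mm above the bench); the opening is 160 mm across, the rim 180 mm outside. The seated lid's disc lies on this rim.
- tap_boss (a point): Centre of the flat top of the tap's 40 mm round boss, 135 mm above the bench, on the axis of the key's upright tapered hole. The key fits with friction: pressed without turning it sticks (30 N sinks it only about 1 mm); turned while pressed with 10 to 20 N it works down about 5 mm per radian; turned without pressing it sinks 1 to 3 mm. Turning takes up to 0.4 N m. Let go, it stays as it is.
- key_grip (a point): Centre of the T bar on the tap's brass key: a level bar 50 mm long (this point's x), 12 mm thick (its y), 26 mm high (z up); grasp it from above across the 12 mm. It starts 42 mm above tap_boss, and is home when 37 mm or less above it. At the start x lies within 0.4 rad of the barrel (open); crosswise to the barrel, either way round, is shut; there are no stops.
- key_collar (a point): Underside of the 35 mm round collar (4 mm thick) below the key's T bar, on the key's axis, 32 mm below key_grip: it stands 10 mm above the boss at the start, 5 mm or less when the key is home. The neck between collar and bar is 16 mm thick.
- lid_knob (a point): Middle of the straight part of the lid's knob (moves with the lid): an upright beech cylinder 28 mm across and 38 mm tall, grasped from above; this point is 14 mm below its top and 24 mm above the lid disc's upper face. z up when the lid lies flat.
- lid: The crock's beech lid, 0.2 to 0.4 kg: a disc 172 mm across, 12 mm thick, with a 150 mm round spigot 10 mm deep below and a knob on top. Origin at the centre of the spigot's underside, 46 mm below the knob point. It starts flat on the bench, knob up. Seated, the spigot is in the mouth with 5 mm play all round, the disc on the rim, the origin 10 mm below the rim's top.
- jar_mid (a point): Middle of a small open glass jar, 60 mm across and 66 mm high, standing on the bench under the tap's spout. Leave it.
- tiffin_mid (a point): Middle of a steel tiffin carrier, two tiers latched together with a wire handle, 120 mm across, 146 mm high. Leave it.
- tier_mid (a point): Middle of a single open steel tiffin tier, 114 mm across, 55 mm high. Leave it.
- case_mid (a point): Middle of a white mouthguard case, 74 x 78 x 27 mm. Leave it.
- carabiner_mid (a point): Middle of an aluminium carabiner lying flat, 100 x 55 x 10 mm. Leave it.
- grip_ring_mid (a point): Middle of a silicone hand-grip ring, 70 mm across, 24 mm thick. Leave it.
There are look-alikes about, which are no part of the job. Several things have the shape of the lid; the one meant has the colours described above.

How it is judged (in metres and radians):
On the way:
1. the key is turned while it is pressed into its hole: sunk 2.5 mm with its bar still more than 11 degrees short of crosswise (z of key_grip in the frame of tap_boss below 0.0395 m and angle between the x axis of key_grip and the y axis of crock, either way round above 0.2 rad), for 0.05 s.
At the end, for the whole second after the job is handed in: The tap key stands upright in its hole and stays sunk, T bar centre within 37 mm of the boss (collar gap 5 mm or less), bar within 10 degrees of crosswise to the barrel; the lid is at rest, spigot in the crock's mouth, within 8 mm of centre, within 3 mm of fully down, flat within 2.3 degrees (z of key_grip in the frame of tap_boss below 0.037 m and angle between the x axis of key_grip and the y axis of crock, either way round below 0.17 rad and horizontal distance between lid and crock_mouth below 0.008 m and z of lid in the frame of crock_mouth below -0.007 m and angle between lid's own z axis and vertical below 0.04 rad and linear speed of lid below 0.02 m/s); the robot touches nothing.
It fails at once if the lid was dropped or banged onto the crock (linear speed of lid above 0.45 m/s and horizontal distance between lid and crock_mouth below 0.03 m and z of lid in the frame of crock_mouth below 0.03 m).
It fails at once if the jar, the tiffin, the case, the carabiner or the grip ring was pushed more than 30 mm from its place (distance of any of jar_mid, tiffin_mid, tier_mid, case_mid, carabiner_mid, grip_ring_mid from where it was at the start of the episode above 0.03 m).
It also fails if it takes over 59 s, if anything falls off the work surface, if the arm or the gripper's body presses on something with over 40 N, if the wrist force passes 120 N, or if a joint passes its speed limit or range.

## Working session

There is one attempt and no reset: what is moved stays moved. The work goes in short steps, Python scripts to look and compute and a tool call to move; the robot and the scene stay as the last step left them, time stands still between calls to the robot, and variables do not carry over. Pictures are saved under pics/ and viewed, about 8 in all and at most 12, crops included, and the job is handed in when it is done.

Besides the shell and the picture viewer there is one more tool, called after "Request:" as a command line: name --argument value ..., lists and objects as JSON in quotes. play_rows: Moves the arm, as the interface text tells. Its arguments: {"type":"object","properties":{"plan":{"type":"string"}},"required":["plan"]}

```bash
mkdir -p pics; cat > h.py <<'E'
from workcell import *
import numpy as np, cv2
from scipy.spatial.transform import Rotation as R
def att(im):
    a=np.array(im["attitude"],float)
    return a if a.shape==(3,3) else R.from_rotvec(a).as_matrix()
def cloud(im):
    z=im["range_z"]; v,u=np.indices(z.shape)
    p=np.stack([(u-im["cx"])/im["fx"]*z,(v-im["cy"])/im["fy"]*z,z],-1)
    P=p@att(im).T+np.array(im["eye"]); P[z<=0]=np.nan
    return P
def ray(im,u,v,h):
    d=att(im)@np.array([(u-im["cx"])/im["fx"],(v-im["cy"])/im["fy"],1]); e=np.array(im["eye"])
    return e+d*(h-e[2])/d[2]
def save(im,n,crop=None,s=1):
    p=im["pixels"][:,:,::-1]
    if crop: p=p[crop[1]:crop[3],crop[0]:crop[2]]
    cv2.imwrite("pics/"+n,cv2.resize(p,None,fx=s,fy=s,interpolation=cv2.INTER_CUBIC))
E
python3 - <<'E'
from h import *
import pickle
for n in ("top","scene"):
    im=get_image(n); save(im,n+"0.png",s=1.25); pickle.dump(im,open(n+".pkl","wb"))
    print(n,im["eye"],im["attitude"],im["fx"],im["cx"],im["cy"])
print(get_obs())
E
```

```text
top [ 359.09894768   89.39243019 1245.24074173] [-2.21319898  2.18328764 -0.10410413] 408.1993396427595 319.43561562052076 195.9414960741475
scene [1451.47710753  620.4585052  1079.58618146] [-1.28346524 -2.15437479  1.03021693] 473.9720757789007 323.5673486030564 189.6472100732271
{'t': 0.1, 'qpos': array([-1.16998173e+00,  4.23777437e-01,  1.63060009e+00, -2.64890487e-05,
        1.08860263e+00, -1.89794152e-02]), 'qvel': array([ 1.06463204e-04,  3.47198342e-05, -1.51870365e-03, -5.36332309e-04,
       -4.85689517e-04, -1.15064778e-03]), 'joint_torque': array([-8.91119021e-05, -5.45612204e+01, -2.74324429e+01,  6.45350805e-02,
        1.87032495e-02, -4.21549856e-06]), 'ee_pos': array([ 254.56598925, -570.25934428,  221.97660351]), 'orientation': array([-3.07131007e+00, -6.54315598e-01,  4.49567393e-04]), 'ft_force': array([-0.31185175, -0.06133567,  0.73523873]), 'moment': array([ 0.02351349, -0.03439993, -0.05884341]), 'width': 87.72053477616944}
```

View pics/top0.png

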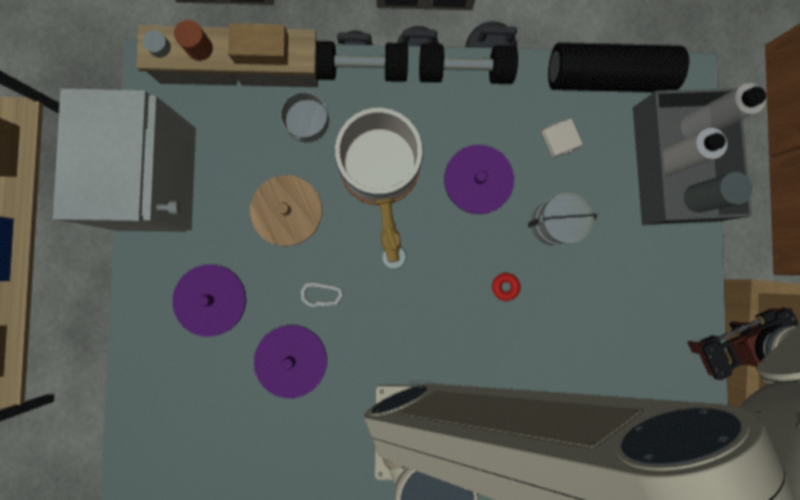

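View pics/scene0.png

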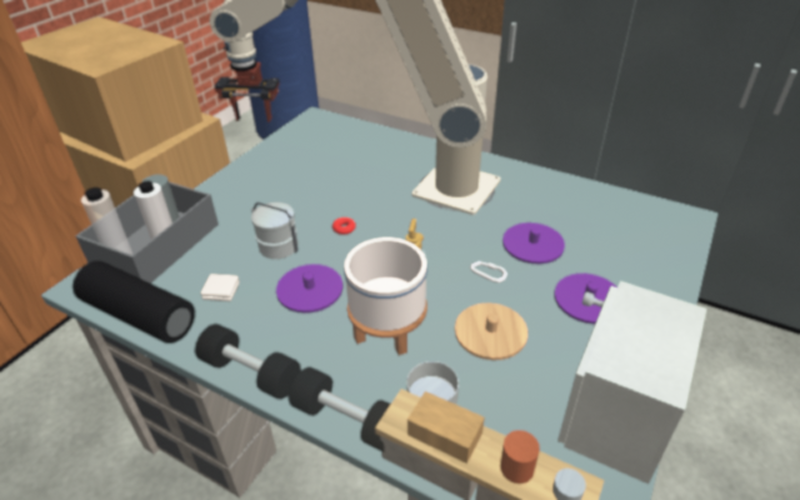

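The top view shows four things shaped like the lid. The beech one is at (285,210), and three purple ones are at (480,180), (210,300) and (290,362). Only the beech disc matches the description. The crock is at (379,155), with the tap running down to (393,255). Next I'll measure and crop the beech lid and the tap.

```bash
cat > m.py <<'E'
from h import *
import pickle
def circ(p):
    A=np.c_[2*p,np.ones(len(p))]; s=np.linalg.lstsq(A,(p**2).sum(1),rcond=None)[0]
    return s[:2],np.sqrt(s[2]+s[:2]@s[:2])
T=pickle.load(open("top.pkl","rb")); S=pickle.load(open("scene.pkl","rb"))
for n,im in (("top",T),("scene",S)):
    P=cloud(im); hsv=cv2.cvtColor(im["pixels"],cv2.COLOR_RGB2HSV)
    # rim
    c0=ray(T,379/1.25,155/1.25,215)[:2]
    near=np.linalg.norm(P[...,:2]-c0,axis=-1)<120
    m=near&(P[...,2]>209)&(P[...,2]<222)
    p=P[m]; print(n,"rim",circ(p[:,:2]),p[:,2].mean(),m.sum())
    # lid
    l0=ray(T,285/1.25,210/1.25,22)[:2]
    d=np.linalg.norm(P[...,:2]-l0,axis=-1)
    m=(d<110)&(P[...,2]>12)&(P[...,2]<32)&(hsv[...,1]>60)&(hsv[...,0]<30)
    cs=max(cv2.findContours(m.astype(np.uint8),0,1)[0],key=cv2.contourArea)[:,0,:]
    q=np.array([ray(im,u,v,22)[:2] for u,v in cs]); print(n,"lid",circ(q),np.nanmedian(P[m][:,2]))
    m=(d<60)&(P[...,2]>50)&(P[...,2]<75); k=P[m]; print(" knob",m.sum(),np.nanmean(k,0),k[:,2].max())
    # brass
    t0=ray(T,390/1.25,235/1.25,130)[:2]
    d=np.linalg.norm(P[...,:2]-t0,axis=-1)
    m=(d<110)&(hsv[...,1]>110)&(hsv[...,0]>10)&(hsv[...,0]<30)&(P[...,2]>90)
    b=P[m]; print(" brass",m.sum(),b.min(0),b.max(0))
    k=b[b[:,2]>158]; 
    if len(k)>5:
        w=np.linalg.svd(k[:,:2]-k[:,:2].mean(0))[2][0]; print(" keytop",len(k),k.mean(0),np.ptp((k[:,:2]-k[:,:2].mean(0))@w),"ang",np.arctan2(w[1],w[0]))
    k=b[b[:,2]<140]; print(" boss/barrel",len(k),k.mean(0))
    r=np.argwhere(m); print(" px",r.min(0),r.max(0))
a=T["pixels"][120:220,200:340,::-1]; b=S["pixels"][160:300,310:440,::-1]
cv2.imwrite("pics/c1.png",np.hstack([cv2.resize(a,(420,300),interpolation=2),cv2.resize(b,(279,300),interpolation=2)]))
E
python3 m.py
```

```text
top rim (array([625.90615072, 109.26765465]), np.float64(84.5483617706356)) 214.34792538556053 843
top lid (array([525.06236119, 333.34471253]), np.float64(83.63907955043335)) 21.734650435398066
 knob 73 [525.58668605 332.21403941  58.58262751] 62.97475794355273
 brass 505 [403.41466434  62.65587467 109.92069989] [539.41990753 113.7295389  195.23821587]
 keytop 97 [447.9473534   81.27122761 188.07189091] 48.85969720095717 ang -2.8264479344646314
 boss/barrel 343 [478.71148715  87.36680203 126.8750869 ]
 px [159 301] [208 319]
scene rim (array([628.29195126, 108.1814677 ]), np.float64(84.6035812997714)) 213.40449346349195 602
scene lid (array([530.78137038, 333.08057064]), np.float64(84.97603393364986)) 20.69651829195186
 knob 66 [529.383333   332.28811389  56.73480402] 62.215951677722614
 brass 110 [404.09274365  69.45277133 116.97720109] [476.63200411  99.95504977 193.79181446]
 keytop 49 [460.6436589   85.37466766 181.83541301] 46.495002175867256 ang 0.3083549637396613
 boss/barrel 25 [431.06131042  88.56474877 128.82554399]
 px [176 326] [196 337]
```

View pics/c1.png

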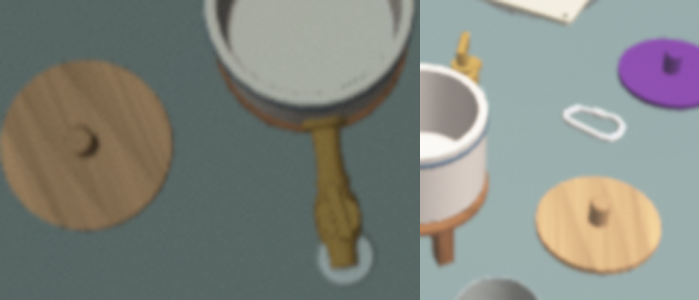

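The crop confirms that the beech lid at about (228,168) in the raw top image is the natural-wood one. The purple discs are look-alikes. The key is 180.5 mm from the crock centre, which agrees with the spec. The barrel yaw is about 0.155 and the bar about 0.31. Now I'll hover above the key.

```bash
cat > go.py <<'E'
from h import *
import sys
# args: x y z yaw(of tool x, rad) -> tool-frame shift (cm) at current orientation, and tool z turn (deg)
o=get_obs(); M=R.from_rotvec(o["orientation"]).as_matrix()
print("t",o["t"],"pos",o["ee_pos"].round(1),"yaw",round(np.arctan2(M[1,0],M[0,0]),4),"tz",M[:,2].round(4),"F",o["ft_force"].round(1),"Mz",o["moment"].round(2),"w",round(o["width"],1),"q6",o["qpos"][5].round(2))
if len(sys.argv)>1:
    x,y,z,yaw=map(float,sys.argv[1:5])
    s=M.T@(np.array([x,y,z])-o["ee_pos"])/10
    D=R.from_matrix(M).inv()*R.from_euler("Z",yaw)*R.from_matrix(np.diag([1,-1,-1.]))
    print("shift cm",s.round(2),"turn deg",np.degrees(D.as_rotvec()).round(1))
E
python3 go.py 448 81 265 0.31
```

```text
t 0.1 pos [ 254.6 -570.3  222. ] yaw 0.4198 tz [-6.0e-04  1.3e-03 -1.0e+00] F [-0.3 -0.1  0.7] Mz [ 0.02 -0.03 -0.06] w 87.7 q6 -0.02
shift cm [ 44.21 -51.59  -4.23] turn deg [-0.1  0.   6.3]
```

Request:
play_rows --plan "8.78 2.76 -3.22 -1 0 0 0;8.78 2.76 -3.22 -1 0 0 0;8.78 2.76 -3.22 -1 0 0 0;8.78 2.76 -3.22 -1 0 0 0;8.78 2.76 -3.22 0 0 0 0;8.78 2.76 -3.22 0 0 0 0;8.78 2.76 -3.22 0 0 0 0;8.78 2.76 -3.22 0 0 0 0;8.78 2.76 -3.22 0 0 0 0;8.78 2.76 -3.22 0 0 0 0;8.78 2.76 -3.22 0 0 0 0;8.78 2.76 -3.22 0 0 0 0;8.78 2.76 -3.22 0 0 0 0;8.78 2.76 -3.22 0 0 0 0;8.78 2.76 -3.22 0 0 0 0;8.78 2.76 -3.22 0 0 0 0;8.78 0 0 0 0 0 6.3;8.78 0 0 0 0 0 0;8.78 0 0 0 0 0 0"

```text
t: 2.48
ee_pos: [447.8, 79.4, 262.5]
orientation: [3.104, 0.487, -0.001]
ft_force: [0.2, 0.1, 0.2]
width: 87.8
```

```bash
python3 go.py 448 81 265 0.31; python3 - <<'E'
from h import *
import pickle
im=get_image("wrist"); save(im,"w1.png"); pickle.dump(im,open("w1.pkl","wb"))
P=cloud(im); hsv=cv2.cvtColor(im["pixels"],cv2.COLOR_RGB2HSV)
print(im["eye"],att(im).round(2).tolist())
d=np.linalg.norm(P[...,:2]-[448,81],axis=-1)
m=(d<40)&(P[...,2]>180)&(P[...,2]<200)&(hsv[...,1]>80)
k=P[m]; print(m.sum())
if m.sum()>20:
    c=np.argwhere(m)[:,::-1].astype(np.float32); q=np.array([ray(im,u,v,190)[:2] for u,v in c],np.float32)
    (cc,wh,a)=cv2.minAreaRect(q); w=np.linalg.svd(q-q.mean(0))[2][0]
    print("key",cc,wh,k.mean(0),np.arctan2(w[1],w[0]),np.percentile(k[:,2],[5,50,95]))
c0=np.array([627,109]);m=(np.linalg.norm(P[...,:2]-c0,axis=-1)<120)&(abs(P[...,2]-215)<6);print("rim px",m.sum())
E
```

```text
t 2.475 pos [447.8  79.4 262.5] yaw 0.3113 tz [-4.e-04 -1.e-04 -1.e+00] F [0.2 0.1 0.2] Mz [-0.08  0.    0.02] w 87.8 q6 1.41
shift cm [ 0.07 -0.15 -0.25] turn deg [-0.   0.   0.1]
[523.54168066 105.02720536 423.74667672] [[0.31, -0.91, -0.28], [-0.95, -0.29, -0.09], [-0.0, 0.29, -0.96]]
1060
key (448.9228210449219, 82.31721496582031) (50.03899383544922, 11.34007453918457) [449.39980195  82.25766663 189.26464265] -2.823182 [187.16062939 189.58522582 190.80987283]
rim px 5457
```

View pics/w1.png

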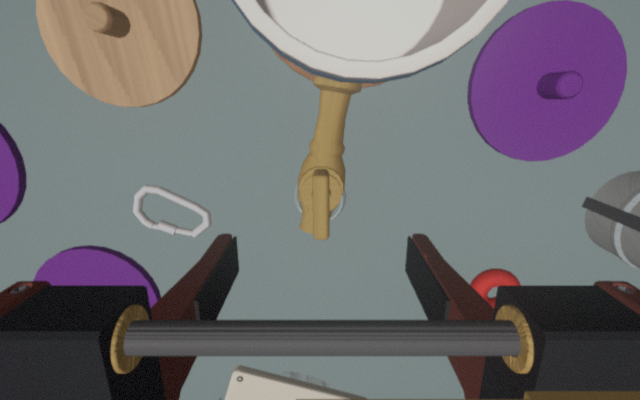

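The wrist view shows the key bar at (320,205) with the open fingers on either side of it. It fits as 50 x 11 mm, centred at (449,82.3) with yaw 0.318.

```bash
python3 go.py 449 82.3 163 0.318; python3 - <<'E'
from h import *
import pickle
im=pickle.load(open("w1.pkl","rb"));P=cloud(im)
m=(np.linalg.norm(P[...,:2]-[627,109],axis=-1)<100)&(P[...,2]>211)
p=P[m][:,:2]
from scipy.optimize import least_squares
# rim annulus: inner and outer edges equally far from radius 85
cs=max(cv2.findContours(m.astype(np.uint8),0,1)[0],key=cv2.contourArea)[:,0,:]
cs=cs[(cs[:,1]>2)&(cs[:,0]>2)&(cs[:,0]<637)]
q=np.array([ray(im,u,v,215)[:2] for u,v in cs])
r=least_squares(lambda c:(lambda d:np.where(d>85,d-90,d-80))(np.hypot(*(q-c).T)),[627,109],loss="soft_l1")
print(r.x,np.abs(r.fun).mean(),"barrel yaw",np.arctan2(r.x[1]-82.3,r.x[0]-449))
E
```

```text
t 2.525 pos [447.8  79.3 262.6] yaw 0.3107 tz [-3.e-04 -1.e-04 -1.e+00] F [-0.3  0.2  1. ] Mz [-0.    0.01  0.01] w 87.9 q6 1.41
shift cm [ 0.21 -0.25  9.96] turn deg [-0.   0.  -0.4]
[625.02657234 110.09877257] 0.38792115315164233 barrel yaw 0.15663016304277402
```

Request:
play_rows --plan "8.78 0.2 -0.25 2 0 0 -0.4;8.78 0 0 2 0 0 0;5 0 0 2 0 0 0;4 0 0 2 0 0 0;4 0 0 1.9 0 0 0;4 0 0 0 0 0 0;4 0 0 0 0 0 0"

```text
t: 3.4
ee_pos: [449.6, 82.5, 164.3]
orientation: [3.102, 0.495, 0.001]
ft_force: [-0.5, -0.1, 0.1]
width: 42.3
```

```bash
python3 go.py 449 82.3 163 0.318
```

```text
t 3.4 pos [449.6  82.5 164.3] yaw 0.3167 tz [ 7.e-04  1.e-04 -1.e+00] F [-0.5 -0.1  0.1] Mz [ 0.01 -0.02 -0.  ] w 42.3 q6 1.41
shift cm [-0.06 -0.    0.13] turn deg [ 0.  -0.  -0.1]
```

Request:
play_rows --plan "1 -0.05 0 0.1 0 0 0;0 0 0 0 0 0 0;0 0 0 0 0 0 0;0 0 0 0 0 0 0;0 0 0 0 0 0 0;0 0 0 0 0 0 0;0 0 0 0.1 0 0 0;0 0 0 0 0 0 0"

```text
t: 4.4
ee_pos: [449.6, 82.0, 162.7]
orientation: [3.101, 0.496, 0.003]
ft_force: [-1.4, -5.6, 10.4]
width: 13.5
```

Request:
play_rows --plan "0 0 0 0.07 0 0 -4;0 0 0 0.04 0 0 -5;0 0 0 0.04 0 0 -5;0 0 0 0.04 0 0 -5"

```text
t: 4.9
ee_pos: [449.5, 82.3, 161.1]
orientation: [2.976, 1.005, 0.003]
ft_force: [-2.2, -2.5, 12.4]
width: 13.4
```

```bash
python3 go.py
```

```text
t 4.9 pos [449.5  82.3 161.1] yaw 0.6512 tz [ 1.8e-03 -3.0e-04 -1.0e+00] F [-2.2 -2.5 12.4] Mz [-0.54  0.45 -0.17] w 13.4 q6 1.08
```

Request:
play_rows --plan "0 0 0 0.05 0 0 -5;0 0 0 0.05 0 0 -5;0 0 0 0.05 0 0 -5;0 0 0 0.05 0 0 -5;0 0 0 0.05 0 0 -5;0 0 0 0.05 0 0 -5"

```text
t: 5.65
ee_pos: [448.9, 82.7, 158.1]
orientation: [-2.615, -1.74, -0.001]
ft_force: [-4.7, -1.1, 15.3]
width: 13.6
```

```bash
python3 go.py
```

```text
t 5.65 pos [448.9  82.7 158.1] yaw 1.1743 tz [ 5.e-04  3.e-04 -1.e+00] F [-4.7 -1.1 15.3] Mz [-0.14  0.93 -0.24] w 13.6 q6 0.55
```

Request:
play_rows --plan "0 0 0 0.05 0 0 -5.3;0 0 0 0.05 0 0 -5.3;0 0 0 0.05 0 0 -5.3;0 0 0 0.05 0 0 -5.3;0 0 0 0.05 0 0 -5.3;0 0 0 0.04 0 0 -5.3;0 0 0 0 0 0 0;0 0 0 0 0 0 0"

```text
t: 6.65
ee_pos: [447.8, 82.7, 154.9]
orientation: [-2.041, -2.386, 0.001]
ft_force: [-6.3, -1.7, 16.8]
width: 13.7
```

```bash
python3 go.py 449 82.3 165 1.727
```

```text
t 6.65 pos [447.8  82.7 154.9] yaw 1.7264 tz [-1.7e-03  2.0e-04 -1.0e+00] F [-6.3 -1.7 16.8] Mz [-0.08  1.36 -0.26] w 13.7 q6 -0.0
shift cm [-0.05  0.11 -1.01] turn deg [-0.1 -0.  -0. ]
```

Request:
play_rows --plan "0 0 0 -0.12 0 0 0;0 0 0 0 0 0 0;3 0 0 0 0 0 0;4 0 0 0 0 0 0;4 0 0 0 0 0 0;4 0 0 -1 0 0 0;4 0 0 -3 0 0 0;5 0 0 -4 0 0 0;5 0 0 -4 0 0 0;6 0 0 0 0 0 0;6 0 0 0 0 0 0"

```text
t: 8.02
ee_pos: [448.3, 82.5, 274.9]
orientation: [-2.041, -2.388, 0.0]
ft_force: [0.5, -0.6, -0.2]
width: 59.7
```

```bash
cat > kv.py <<'E'
from h import *
im=get_image("wrist"); P=cloud(im); hsv=cv2.cvtColor(im["pixels"],cv2.COLOR_RGB2HSV)
save(im,"w2.png")
d=np.linalg.norm(P[...,:2]-[449,82.3],axis=-1)
m=(d<40)&(P[...,2]>174)&(P[...,2]<200)&(hsv[...,1]>80)
k=P[m];z=np.median(k[:,2]); k=k[abs(k[:,2]-z)<3]
w=np.linalg.svd(k[:,:2]-k[:,:2].mean(0))[2][0]
print(m.sum(),k.mean(0),z,"off crosswise",(np.arctan2(w[1],w[0])-0.156-np.pi/2+np.pi/2)%np.pi-np.pi/2)
E
python3 kv.py; python3 go.py 527 333 200 1.727; python3 - <<'E'
E
```

```text
894 [446.4703292   83.48453184 181.98607666] 182.04949219571924 off crosswise -0.08045017425833745
t 8.075 pos [448.   82.4 274.3] yaw 1.727 tz [-1.5e-03 -3.0e-04 -1.0e+00] F [ 0.9  0.  -0.1] Mz [ 0.01 -0.08  0.01] w 59.8 q6 -0.0
shift cm [23.52 11.72  7.41] turn deg [-0.1  0.   0. ]
```

View pics/w2.png

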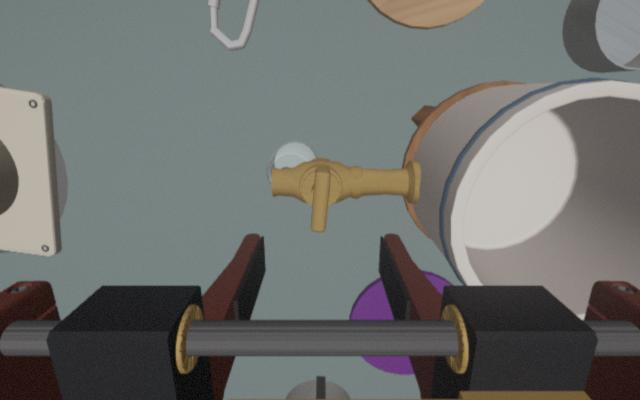

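The wrist view shows the key bar nearly across the barrel at (320,200). The bar top is at z 182, so its centre is about 34 mm above the boss, which counts as home. The angle reads about 0.08 short, so I'll measure it more closely before deciding on a touch-up.

```bash
cat > kv2.py <<'E'
from h import *
im=get_image("wrist"); P=cloud(im); hsv=cv2.cvtColor(im["pixels"],cv2.COLOR_RGB2HSV)
d=np.linalg.norm(P[...,:2]-[449,82.3],axis=-1)
z=P[...,2]; m=(d<32)&(z>178)&(z<187)
q=np.array([ray(im,u,v,182)[:2] for v,u in np.argwhere(m)],np.float32)
cc,wh,a=cv2.minAreaRect(q); w=np.linalg.svd(q-q.mean(0))[2][0]; print("bar",cc,wh,np.arctan2(w[1],w[0])%np.pi)
m=(hsv[...,1]>100)&(hsv[...,0]>12)&(hsv[...,0]<30)&(z>118)&(z<142)
p=P[m]; x=p[:,0]; s=(x>475)&(x<530); p=p[s]
# barrel: centreline per x slice
xs=np.arange(477,530,4); c=[np.mean([p[abs(p[:,0]-x)<2][:,1].min(),p[abs(p[:,0]-x)<2][:,1].max()]) for x in xs]
print("barrel",np.arctan(np.polyfit(xs,c,1)[0]))
m=(np.linalg.norm(P[...,:2]-[627,109],axis=-1)<110)&(z>211)
print("rim",P[m].mean(0),m.sum())
E
python3 kv2.py
```

```text
bar (446.45684814453125, 82.54006958007812) (11.860310554504395, 49.603355407714844) 1.641792
barrel 0.19203069163642533
rim [554.08554152 132.57816646 254.13073755] 6769
```

The bar is at yaw 1.642 and crosswise is about 1.73–1.75, so it is roughly 0.1 short. That passes, but the margin is thin, so I'll regrip it in line and finish the turn.

Request:
play_rows --plan "5 0 0 3 0 0 4.9;4 0 0 3 0 0 0;4 0 0 3 0 0 0;4 0 0 2 0 0 0;4 0 0 1 0 0 0;2 0 0 0 0 0 0;0 0 0 0 0 0 0;0 0 0 0 0 0 0;0 0 0 0 0 0 0;0 0 0 0.07 0 0 -4;0 0 0 0.05 0 0 -4;0 0 0 0.02 0 0 -3;0 0 0 0 0 0 0"

```text
t: 9.75
ee_pos: [447.9, 82.7, 154.6]
orientation: [-1.911, -2.492, 0.001]
ft_force: [-7.9, 0.1, 12.6]
width: 14.0
```

```bash
python3 go.py
```

```text
t 9.75 pos [447.9  82.7 154.6] yaw 1.8331 tz [-1.3e-03  4.0e-04 -1.0e+00] F [-7.9  0.1 12.6] Mz [ 0.01  1.41 -0.3 ] w 14.0 q6 -0.11
```

Request:
play_rows --plan "0 0 0 -0.12 0 0 0;0 0 0 0 0 0 0;3 0 0 0 0 0 0;4 0 0 0 0 0 0;4 0 0 0 0 0 0;4 0 0 -1 0 0 0;4 0 0 -3 0 0 0;5 0 0 -4 0 0 0;5 0 0 -4 0 0 0;6 0 0 0 0 0 0;6 0 0 0 0 0 0"

```text
t: 11.12
ee_pos: [448.3, 82.5, 274.7]
orientation: [-1.911, -2.493, 0.0]
ft_force: [0.1, 0.3, 0.2]
width: 59.4
```

```bash
python3 kv2.py;python3 kv.py; python3 go.py 527 333 200 1.833
```

```text
bar (446.295166015625, 82.59000396728516) (11.83311653137207, 49.48855972290039) 1.7411178
barrel 0.1935702269518789
rim [563.53033049 144.26349614 220.14958956] 4629
899 [446.26201015  83.37647621 181.41745809] 181.46585817578386 off crosswise 0.018951321424263146
t 11.225 pos [447.9  82.4 273.8] yaw 1.8335 tz [-2.1e-03 -3.0e-04 -1.0e+00] F [-0.3 -0.2  0.2] Mz [-0.02 -0.08  0.03] w 59.8 q6 -0.11
shift cm [22.14 14.16  7.35] turn deg [-0.1 -0.   0. ]
```

The key is home and within 0.02–0.05 rad of crosswise. Next, the beech lid.

Request:
play_rows --plan "8.78 2.77 1.77 0 0 0 0;8.78 2.77 1.77 0 0 0 0;8.78 2.77 1.77 0 0 0 0;8.78 2.77 1.77 0 0 0 0;8.78 2.77 1.77 0 0 0 0;8.78 2.77 1.77 1 0 0 0;8.78 2.77 1.77 2 0 0 0;8.78 2.77 1.77 2 0 0 0;8.78 0 0 2 0 0 0;8.78 0 0 0 0 0 0;8.78 0 0 0 0 0 0"

```text
t: 12.6
ee_pos: [527.8, 333.1, 204.7]
orientation: [-1.912, -2.493, 0.001]
ft_force: [0.2, -0.2, 1.2]
width: 88.0
```

```bash
python3 - <<'E'
from h import *
im=get_image("wrist"); save(im,"w3.png"); P=cloud(im)
d=np.linalg.norm(P[...,:2]-[527,333],axis=-1)
m=(d<35)&(abs(P[...,2]-60)<5); k=P[m]
print(m.sum(),np.median(k[:,2]))
q=np.array([ray(im,u,v,60)[:2] for v,u in np.argwhere(m)],np.float32)
print(cv2.minEnclosingCircle(q),q.mean(0))
E
python3 go.py 527 333 30 1.833
```

```text
619 58.731727969894905
((523.3408203125, 335.4776916503906), 13.451906204223633) [523.30743 335.42368]
t 12.65 pos [528.1 333.2 205.3] yaw 1.8331 tz [ 3.e-04  2.e-04 -1.e+00] F [ 0.4 -0.4 -0.2] Mz [-0.03 -0.05  0.02] w 88.2 q6 0.28
shift cm [ 1.000e-02 -1.200e-01  1.753e+01] turn deg [ 0. -0.  0.]
```

View pics/w3.png

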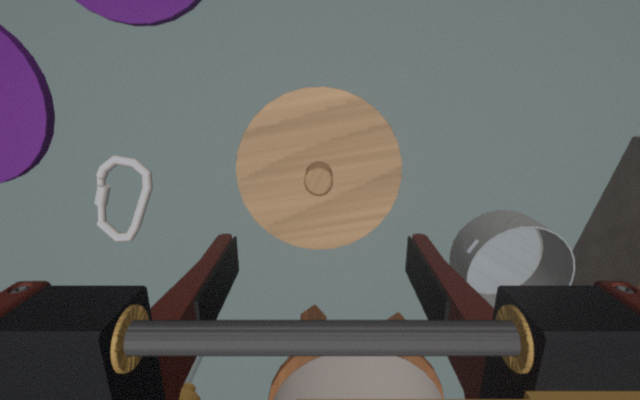

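The wrist view shows the beech lid with its knob at (318,180), and the carabiner and the tier are well clear.

```bash
python3 go.py 524.3 334.7 29 1.833
```

```text
t 12.65 pos [528.1 333.2 205.3] yaw 1.8331 tz [ 3.e-04  2.e-04 -1.e+00] F [ 0.4 -0.4 -0.2] Mz [-0.03 -0.05  0.02] w 88.2 q6 0.28
shift cm [ 0.25 -0.34 17.63] turn deg [ 0. -0.  0.]
```

Request:
play_rows --plan "8.78 0.25 -0.34 3 0 0 0;8.78 0 0 3.5 0 0 0;8.78 0 0 3.5 0 0 0;8.78 0 0 3.5 0 0 0;8.78 0 0 2.5 0 0 0;8.78 0 0 1.5 0 0 0;6 0 0 0 0 0 0;4 0 0 0 0 0 0;2.5 0 0 0 0 0 0;2 0 0 0 0 0 0;2 0 0 0 0 0 0;2 0 0 0 0 0 0;2 0 0 0 0 0 0;2 0 0 0 0 0 0"

```text
t: 14.4
ee_pos: [523.9, 334.9, 29.9]
orientation: [-1.911, -2.493, 0.0]
ft_force: [-0.5, -0.3, 1.6]
width: 27.3
```

```bash
python3 go.py
```

```text
t 14.4 pos [523.9 334.9  29.9] yaw 1.8334 tz [-1.e-04 -0.e+00 -1.e+00] F [-0.5 -0.3  1.6] Mz [-0.08 -0.04 -0.02] w 27.3 q6 0.29
```

Request:
play_rows --plan "1.5 0 0 -0.5 0 0 0;1.5 0 0 -1 0 0 0;1.5 0 0 -2 0 0 0;1.5 0 0 -3 0 0 0;1.5 0 0 -3 0 0 0;1.5 0 0 -3 0 0 0;1.5 0 0 -3 0 0 0;1.5 0 0 -3 0 0 0;1.5 0 0 -3 0 0 0;1.5 0 0 -3 0 0 0;1.5 0 0 -1.5 0 0 0;1.5 0 0 0 0 0 0;1.5 0 0 0 0 0 0"

```text
t: 16.02
ee_pos: [523.3, 334.4, 288.7]
orientation: [-1.911, -2.493, 0.003]
ft_force: [0.6, -0.6, -3.2]
width: 27.4
```

```bash
cat > lm.py <<'E'
from h import *
# lid disc rim/tilt from top, scene and wrist; crock rim from the same cameras
def circ(q):
    A=np.c_[2*q,np.ones(len(q))]; s=np.linalg.lstsq(A,(q**2).sum(1),rcond=None)[0]
    return s[:2].round(1),np.sqrt(s[2]+s[:2]@s[:2]).round(1)
o=get_obs(); e=o["ee_pos"]; zt=e[2]-30+22
for n in ("top","scene","wrist"):
    im=get_image(n); P=cloud(im); hsv=cv2.cvtColor(im["pixels"],cv2.COLOR_RGB2HSV)
    m=(np.linalg.norm(P[...,:2]-e[:2],axis=-1)<100)&(abs(P[...,2]-zt)<9)&(hsv[...,0]<25)&(hsv[...,1]>50)
    p=P[m]; c=np.linalg.lstsq(np.c_[p[:,:2]-e[:2],np.ones(len(p))],p[:,2],rcond=None)[0]
    cs=max(cv2.findContours(m.astype(np.uint8),0,1)[0],key=cv2.contourArea)
    h=cv2.convexHull(cs)[:,0,:]; h=h[(h[:,0]>2)&(h[:,0]<637)&(h[:,1]>2)&(h[:,1]<397)]
    q=np.array([ray(im,u,v,c[2])[:2] for u,v in h]); print(n,m.sum(),"plane",c.round(4),"circ",circ(q),"tcp",e.round(1))
    save(im,"l_"+n+".png")
E
python3 lm.py; python3 go.py 626 109.5 291 1.833
```

```text
top 1230 plane [ 1.300000e-03 -7.000000e-04  2.804796e+02] circ (array([528.8, 321.2]), np.float64(75.1)) tcp [523.3 334.4 288.7]
scene 1854 plane [-9.100000e-03 -5.100000e-03  2.793673e+02] circ (array([530.8, 332.5]), np.float64(86.9)) tcp [523.3 334.4 288.7]
wrist 49565 plane [-2.400000e-03 -1.600000e-03  2.796184e+02] circ (array([523.1, 333.9]), np.float64(85.0)) tcp [523.3 334.4 288.7]
t 16.175 pos [523.4 334.5 288.5] yaw 1.8336 tz [-0.002  -0.0013 -1.    ] F [ 0.1  0.1 -2.8] Mz [ 0.04 -0.05  0.01] w 27.3 q6 0.29
shift cm [-24.4    4.06  -0.24] turn deg [-0.1  0.   0. ]
```

View pics/l_wrist.png

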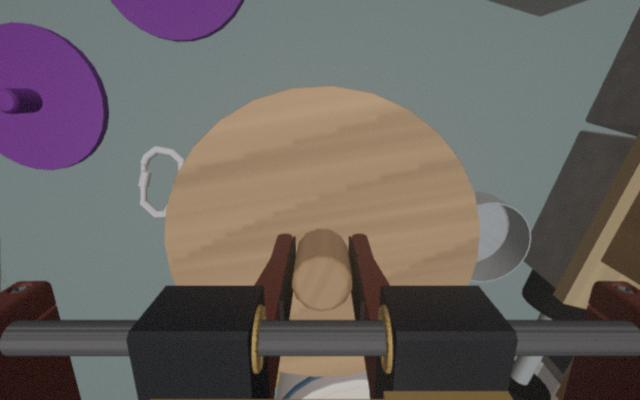

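The lid hangs flat and is centred on the TCP within about 0.5 mm. The wrist fit puts the crock centre at (625.0,110.1), and the top view, corrected for its lid bias, gives (624.7,110.8). I'll aim at (625,110.4).

```bash
python3 go.py 625 110.4 291 1.833
```

```text
t 16.175 pos [523.4 334.5 288.5] yaw 1.8336 tz [-0.002  -0.0013 -1.    ] F [ 0.1  0.1 -2.8] Mz [ 0.04 -0.05  0.01] w 27.3 q6 0.29
shift cm [-24.28   3.99  -0.24] turn deg [-0.1  0.   0. ]
```

Request:
play_rows --plan "1.5 -0.8 0.13 -0.2 0 0 0;1.5 -1.6 0.26 0 0 0 0;1.5 -2.4 0.4 0 0 0 0;1.5 -2.4 0.4 0 0 0 0;1.5 -2.4 0.4 0 0 0 0;1.5 -2.4 0.4 0 0 0 0;1.5 -2.4 0.4 0 0 0 0;1.5 -2.4 0.4 0 0 0 0;1.5 -2.4 0.4 0 0 0 0;1.5 -2.4 0.4 0 0 0 0;1.5 -1.6 0.25 0 0 0 0;1.5 -0.8 0.11 0 0 0 0;1.5 -0.28 0.04 0 0 0 0;1.5 0 0 0 0 0 0;1.5 0 0 0 0 0 0"

```text
t: 18.05
ee_pos: [625.3, 111.4, 291.9]
orientation: [-1.91, -2.494, -0.0]
ft_force: [0.3, 0.6, -3.3]
width: 27.3
```

```bash
python3 lm.py; python3 go.py 625 110.4 245 1.833
```

```text
top 365 plane [-7.800000e-03 -1.900000e-03  2.838829e+02] circ (array([668.3,  62.5]), np.float64(25.0)) tcp [625.3 111.4 291.9]
scene 1824 plane [-5.800000e-03 -5.300000e-03  2.830195e+02] circ (array([631.9, 111.2]), np.float64(87.1)) tcp [625.3 111.4 291.9]
wrist 49475 plane [-3.000000e-04  1.000000e-04  2.831265e+02] circ (array([625.2, 110.8]), np.float64(85.0)) tcp [625.3 111.4 291.9]
t 18.2 pos [625.4 111.2 291.9] yaw 1.8342 tz [ 1.e-04  1.e-04 -1.e+00] F [-0.3  0.  -4.2] Mz [ 0.   -0.08  0.02] w 27.4 q6 -0.11
shift cm [-0.07 -0.06  4.69] turn deg [ 0.  -0.   0.1]
```

View pics/l_scene.png

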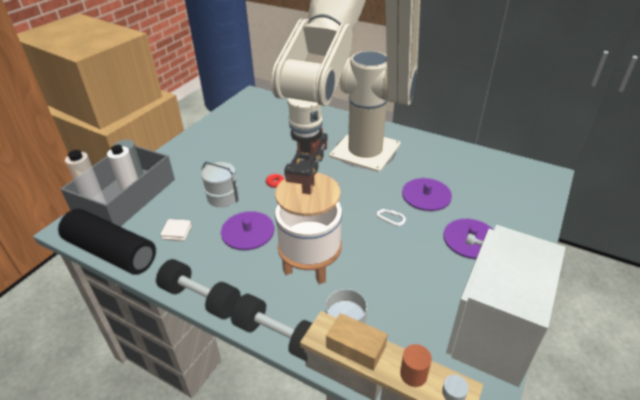

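```bash
python3 - <<'E'
from h import *
import pickle
from scipy.optimize import least_squares
for n in("top","scene"):
    im=pickle.load(open(n+".pkl","rb")); P=cloud(im)
    m=(np.linalg.norm(P[...,:2]-[626,110],axis=-1)<105)&(P[...,2]>209)&(P[...,2]<225)
    h=cv2.convexHull(max(cv2.findContours(m.astype(np.uint8),0,1)[0],key=cv2.contourArea))[:,0,:]
    q=np.array([ray(im,u,v,215)[:2] for u,v in h]); r=least_squares(lambda c:np.hypot(*(q-c[:2]).T)-c[2],[626,110,90],loss="soft_l1"); print(n,r.x)
E
```

```text
top [626.01625655 109.20896864  89.43396566]
scene [630.37537954 109.18414499  90.56999746]
```

All three views agree within about 1 mm, so I'll lower slowly.

Request:
play_rows --plan "1.5 -0.07 -0.09 1 0 0 0;1.5 0 0 1.2 0 0 0;1.5 0 0 1 0 0 0;1.5 0 0 0.5 0 0 0;1.5 0 0 0.3 0 0 0;1.5 0 0 0.3 0 0 0;1.5 0 0 0.3 0 0 0;1.5 0 0 0.3 0 0 0;1.5 0 0 0.3 0 0 0;1.5 0 0 0 0 0 0"

```text
t: 19.45
ee_pos: [624.6, 109.8, 239.6]
orientation: [-1.911, -2.493, 0.001]
ft_force: [0.3, 1.0, -3.1]
width: 27.4
```

Request:
play_rows --plan "1.5 0 0 0.15 0 0 0;1.5 0 0 0.15 0 0 0;1.5 0 0 0.1 0 0 0;1.5 0 0 0.05 0 0 0;1.5 0 0 0 0 0 0"

```text
t: 20.08
ee_pos: [624.9, 109.9, 235.4]
orientation: [-1.911, -2.493, -0.0]
ft_force: [-0.7, 0.2, -4.6]
width: 27.6
```

Request:
play_rows --plan "1.5 0 0 0.05 0 0 0;1.5 0 0 0.05 0 0 0;1.5 0 0 0 0 0 0"

```text
t: 20.45
ee_pos: [625.0, 109.9, 235.1]
orientation: [1.911, 2.493, 0.001]
ft_force: [-2.4, 0.3, 3.9]
width: 27.4
```

Contact: the force went from -3 N to +4 N, so the lid is on the rim. Releasing and withdrawing.

Request:
play_rows --plan "3 0 0 0 0 0 0;4 0 0 0 0 0 0;5 0 0 0 0 0 0;5.5 0 0 0 0 0 0;5.5 0 0 -1 0 0 0;5.5 0 0 -2 0 0 0;5.5 0 0 -3 0 0 0;5.5 0 0 -4 0 0 0;5.5 0 0 -4 0 0 0;5.5 -4 0 0 0 0 0;5.5 -4 0 0 0 0 0;5.5 -4 0 0 0 0 0;5.5 -4 0 0 0 0 0;5.5 0 0 0 0 0 0;5.5 0 0 0 0 0 0"

```text
t: 22.32
ee_pos: [666.3, -44.3, 374.7]
orientation: [-1.912, -2.493, -0.001]
ft_force: [-0.1, 0.8, 0.1]
width: 54.9
```

```bash
cat > fin.py <<'E'
from h import *
import pickle
from scipy.optimize import least_squares
for n in ("wrist","scene","top"):
    im=get_image(n); P=cloud(im); hsv=cv2.cvtColor(im["pixels"],cv2.COLOR_RGB2HSV); save(im,"f_"+n+".png")
    m=(np.linalg.norm(P[...,:2]-[626,110],axis=-1)<105)&(abs(P[...,2]-227)<8)&(hsv[...,0]<25)&(hsv[...,1]>50)
    if m.sum()<100: print(n,"few");continue
    p=P[m]; c=np.linalg.lstsq(np.c_[p[:,:2]-[625,110],np.ones(len(p))],p[:,2],rcond=None)[0]
    h=cv2.convexHull(max(cv2.findContours(m.astype(np.uint8),0,1)[0],key=cv2.contourArea))[:,0,:]
    h=h[(h[:,0]>2)&(h[:,0]<637)&(h[:,1]>2)&(h[:,1]<397)]
    q=np.array([ray(im,u,v,227)[:2] for u,v in h]); r=least_squares(lambda c:np.hypot(*(q-c[:2]).T)-c[2],[626,110,86],loss="soft_l1")
    print(n,m.sum(),"plane",c.round(4),"circ",r.x.round(1))
E
python3 fin.py; python3 go.py
```

```text
wrist 16172 plane [-1.000000e-03  1.900000e-03  2.263516e+02] circ [625.  108.5  84.8]
scene 2015 plane [-2.700000e-03 -2.900000e-03  2.261646e+02] circ [630.7 109.7  87.1]
top 3380 plane [ 1.800000e-03 -6.000000e-04  2.268092e+02] circ [625.7 108.6  85.1]
t 22.475 pos [666.2 -43.5 374.7] yaw 1.8348 tz [ 3.e-04  2.e-04 -1.e+00] F [ 0.1 -0.2 -0. ] Mz [-0.03 -0.09 -0.01] w 55.2 q6 -0.35
```

View pics/f_wrist.png

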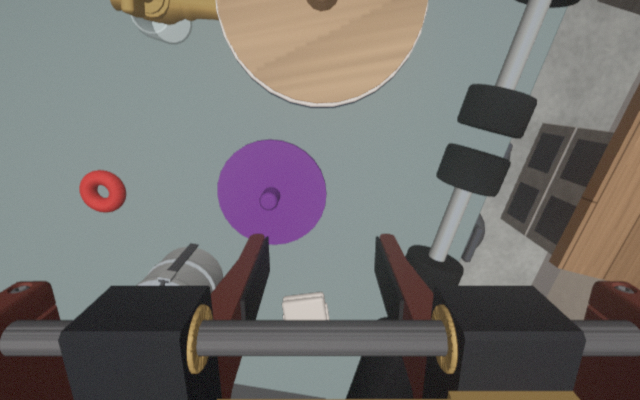

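The lid is seated: its top is at z 226–227, it is flat within 0.004 rad, and it is centred within about 1 mm in the same-camera comparisons. The robot is clear, so I'm handing in.

```bash
python3 -c "
from workcell import *
print(close_job())"
```

```text
the job is handed in; nothing more can be done
None
```

The tap is shut and the lid is on the crock. I handed the job in at about 22.5 s of the 59 s allowed; it reports no verdict.

- **Key:** I turned it about 1.4 rad while pressing with 10–17 N. It sank steadily, reaching about 4.6 mm while still over 0.5 rad short of crosswise. The first release left it about 0.085 rad short because it slipped in the grip, so I regripped it and finished the turn. The last check put the bar centre about 34 mm above the boss and 0.02 rad past crosswise.
- **Lid:** I used the beech lid, not the purple look-alikes, and lowered it slowly to a contact of about 4 N. The last check showed:
  - the top of the disc at 226–227 mm, against 227 mm expected;
  - tilt of 0.004 rad or less;
  - its centre within about 1 mm of the mouth by the top and scene cameras, and about 1.6 mm by the wrist camera.
- **Disagreements:**
  - The scene camera reads about 7 mm off in x from the other two views, so I only compared positions within it.
  - A rough barrel fit gave a yaw of 0.19 instead of 0.156, which would put the key 0.02 rad short of crosswise instead; both are inside the limit.
- **Other things on the bench:** I did not touch any of them, and none looked moved in the pictures I viewed. I took no position measurements of them at the end.

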